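# Tip the ruler out from under the desk organiser's cover

## Task

Pick the eraser off the end of the ruler in the desk organiser and put it in the green dish. Then take the ruler by its red rib, tip its free end up and draw it out slantwise from under the fixed cover, and finish still holding it in the gripper, motionless in the air, every part of it at least 5 cm above the top of the cover and touching nothing else. Leave the other things on the desk and on the organiser where they are.

Things in the scene. Friction and masses are not known exactly. Their poses are not given: they have to be found in the camera images.
- organiser: Blue desk organiser, fixed, 342 (x) x 202 (y) mm, floor 6 mm thick; origin at the centre of its underside on the desk. A long trough (inside x -165 to +165, y -95 to +15 mm) holds the ruler; the -x part is roofed by a brown cover, the rest is open above. Beside the trough's open part, y +20 to +95, are two open pockets with a tape roll and a sharpener
- cover_edge (a point): Lower edge of the brown wooden cover over the middle of the trough, where the opening begins (organiser x -25, y -40, z 76 mm). The cover is fixed, spans x -171 to -25 over the organiser's full width, underside 76 mm and top 82 mm above the desk. Axes as the organiser's
- end_wall (a point): Middle of the inner top edge of the trough's end wall (organiser x +165, y -40, z 61 mm). From x -25 to +171 all walls are 61 mm high above the desk: this end wall (6 mm thick), the outer wall (y -101 to -95) and the partition (y +15 to +20). Axes as the organiser's
- ruler: Safety ruler, about 0.12 kg, flat on the trough's floor, +x to the open end, within 0.03 rad of the organiser's x: aluminium blade 300 (x) x 40 (y) x 4 mm with a red rib on top, 14 mm wide (y), from x -110 to +85 and z 4 to 22 mm. Origin: centre of the blade's underside (centre of mass within 10 mm in x). About 130 mm of its -x end is under the cover
- ruler_tip (a point): Free end of the ruler (ruler x +150 mm, mid-thickness), at the open end of the trough
- ruler_tail (a point): Hidden end of the ruler (ruler x -150 mm, mid-thickness), under the cover at the start
- eraser: Eraser, white with black sleeve, 40 (x) x 24 (y) x 18 (z) mm, 25 g, lying flat on the bare blade near the ruler's free end, roughly lengthwise to the ruler; origin at the centre of its underside
- dish: Green open dish, fixed, 100 (x) x 90 (y) mm, 24 mm high, walls and floor 4 mm thick; origin at the centre of its underside on the desk
- notes: Bystander: yellow pad of sticky notes, 76 x 76 x 22 mm, on the cover; origin at the centre of its underside
- plant: Bystander: small succulent in a terracotta pot, 52 mm across, about 63 mm high, on the cover; origin at the centre of its underside
- sharpener: Bystander: orange pencil sharpener, 26 x 16 x 14 mm, in a pocket of the organiser; origin at the centre of its underside
- tape: Bystander: yellow tape roll lying flat, 52 mm across, 18 mm high, in the pocket nearer the cover; origin at the centre of its underside
- mug: Bystander: white mug, 80 mm across, 95 mm high, on the desk; origin at the centre of its underside
- mouse: Bystander: grey computer mouse, 105 x 60 x 30 mm, on the desk; origin at the centre of its underside
Things that resemble listed ones, but are neither listed nor needed, are in the scene too. Several things have the shape of the eraser; the one meant has the colours described above.

How it is judged:
By the outcome, as a careful person would: the job done as asked, in the order asked, and still so for the second after the job is handed in, while the arm keeps its last pose, push and grip.
It also fails if it takes over 54 s, if anything falls off the work surface, if the arm or the gripper's body presses on something with over 40 N, if the wrist force passes 120 N, or if a joint passes its speed limit or range.

## Robot

A 6-joint arm with a two-finger parallel gripper is mounted at the origin on the work surface. World frame = base frame: x ahead of the robot, y to its left, z up, the work surface at z = 0. Lengths are in mm, angles in rad, forces in N, time in s.
With the tool pointing down it reaches from about 275 to 1000 mm from the base axis. Payload 8.4 kg.
Tool frame: the origin (TCP) lies midway between the tips of the shut fingers; the grasp point (between the pads) lies 19 mm behind it; z points along the fingers, y is the direction in which the jaws open and shut (so a half turn about z gives the same grasp; the last joint's range is limited). The gripper opens to 85 mm and grips with 20 to 120 N. Pads are 22 mm wide; open, the fingers measure 114 mm over their backs; the gripper's body (76 mm by 85 mm) begins 54 mm behind the grasp point. The pads swing forward as they close: fully open they stand 13 mm farther back than shut.
Start: joints at [-1.186, 0.353, 1.633, -0, 1.155, -0.002], TCP at [235.765, -578.829, 231.281] pointing down, gripper open.
Joint ranges: [-2.63, 2.63], [-0.92, 2.1], [0.06, 2.66], [-1.3, 4.44], [0, 2.69], [-3.02, 3.02]. Speed limits (rad/s): [2.22, 2.22, 2.79, 3.14, 3.14, 3.14].

## Interface

Orientations are given as [roll, pitch, yaw] about the fixed x, y, z axes, in that order (R = Rz(yaw) Ry(pitch) Rx(roll)).
In Python, from rig import * gives the robot as it stands.
- The arm moves only by the tool play_rows, never from a script. Its argument "moves" is a list of rows, each a list of 3 entries, a list of its own where there are three numbers: the shift along the tool's x, y, z in m, then the turn, a rotation vector about the tool's x, y, z in rad, then the opening in per cent of the stroke, from 0 (shut) to 100 (fully open). In form: [[[x, y, z], [rx, ry, rz], fingers], ...]. A call has 1 to 20 rows; each row shifts and turns the commanded pose from where the row before left it, along the tool's axes as they then stand; what a row does not reach is not made up. A row lasts 1/10 s, in which the tool goes at most 50 mm and 8.59 degrees, less where a joint would pass 70% of its speed; a pose out of reach is approached as far as the arm can. A call is refused whole if a number of a shift passes 0.05 or a number of a turn 0.15, either way. A call with a gripper value outside its range is refused whole. The fingers move at their own pace and stop on an object; "squeeze" is the grip in N (left out, the last holds). Time passes only in rows, so rows that do not move let the fingers close. It gives the time, the measured TCP pose, the force and the opening at its end, in the units of the state.
- sense(): the state, without advancing time (a new reading comes with each control period).
- grab_frame(name): name is "side" or "top" or "wrist"; returns a dict with "pixels" (420x560x3 uint8, red, green, blue), "intrinsics" (3x3 intrinsics, pixels), "R" (3x3) and "t" (3): a world point X has camera coordinates R X + t. Camera axes: x right, y down, z forward; pixel columns grow to the right and rows downward; lengths in mm; the calibration is good to about 2 mm. A picture is of the moment at which its call begins. There is no depth.
- sign_off(): hands the job in, once; it reports no verdict.
The state is a dict: "clock": time; "qpos": joint angles; "qvel": joint speeds; "joint_efforts": joint torques, N m; "eef_pos": TCP position; "tcp_rot": TCP orientation; "contact_force": force on the tool from outside, world axes, zero at the start; "wrist_torque": the same for the moment, N m; "opening": opening from 0.0 (shut) to 1.0 (fully open).
Only numpy, scipy, OpenCV 4.12 (cv2) and the standard library are available. Lean on these libraries where they do the work, as an engineer would, in place of code of your own. Each camera call takes 0.05 s, during which the arm holds its last target. There are 200 camera calls.

## Working session

There is one attempt and no reset: what is moved stays moved. The work goes in short steps, Python scripts to look and compute and a tool call to move; the robot and the scene stay as the last step left them, time stands still between calls to the robot, and variables do not carry over. Pictures are saved under pics/ and viewed, about 8 in all and at most 12, crops included, and the job is handed in when it is done.

Besides the shell and the picture viewer there is one more tool, called after "Call:" as name([rows], argument=value, ...), one row to a line, values as JSON. play_rows: Moves the arm, as the interface text tells. Its arguments: {"type":"object","properties":{"moves":{"type":"array"},"squeeze":{"type":"number"}},"required":["moves"]}

```bash
ls; mkdir -p pics
cat > h.py <<'E'
from rig import *
import numpy as np, cv2
from scipy.spatial.transform import Rotation as Ro
def snap(n,fn,crop=None,sc=1):
    f=grab_frame(n); p=f["pixels"]
    np.savez('pics/'+fn+'.npz',p=p,K=f["intrinsics"],R=f["R"],t=f["t"])
    show(fn,fn,crop,sc); return f
def show(src,fn,crop=None,sc=1):
    p=np.load('pics/'+src+'.npz')['p'][:,:,::-1]
    if crop: x0,y0,x1,y1=crop; p=p[y0:y1,x0:x1]
    cv2.imwrite('pics/'+fn+'.png',cv2.resize(p,None,fx=sc,fy=sc,interpolation=cv2.INTER_CUBIC))
def ray(src,u,v,z):
    d=np.load('pics/'+src+'.npz');R,t,K=d['R'],np.array(d['t']).ravel(),d['K']
    c=-R.T@t; r=R.T@np.linalg.inv(K)@[u,v,1]
    return c+r*(z-c[2])/r[2]
def proj(src,X):
    d=np.load('pics/'+src+'.npz');R,t,K=d['R'],np.array(d['t']).ravel(),d['K']
    q=K@(R@np.array(X,float)+t); return q[:2]/q[2]
E
python3 - <<'E'
from h import *
snap('top','top0'); snap('side','side0')
a=np.load('pics/top0.npz')['p'];b=np.load('pics/side0.npz')['p']
for n in('top0','side0'):
  d=np.load(f'pics/{n}.npz');print(n,(-d['R'].T@d['t'].ravel()).round(),d['K'][0,0])
s=sense();print({k:np.round(v,3) for k,v in s.items()})
E
```

```text
pics
top0 [ 494.  -17. 1049.] 471.8400258969
side0 [140. 671. 857.] 466.6354302351433
{'clock': np.float64(0.1), 'qpos': array([-1.186,  0.354,  1.634,  0.   ,  1.155, -0.002]), 'qvel': array([ 0.   , -0.001, -0.   , -0.001, -0.001,  0.001]), 'joint_efforts': array([-0.0000e+00, -6.0636e+01, -3.4282e+01,  0.0000e+00,  4.0000e-03,
        0.0000e+00]), 'eef_pos': array([ 235.616, -578.438,  230.632]), 'tcp_rot': array([-3.14 , -0.   ,  0.387]), 'contact_force': array([0.204, 0.793, 0.856]), 'wrist_torque': array([-0.033,  0.012, -0.014]), 'opening': np.float64(1.002)}
```

View pics/top0.png

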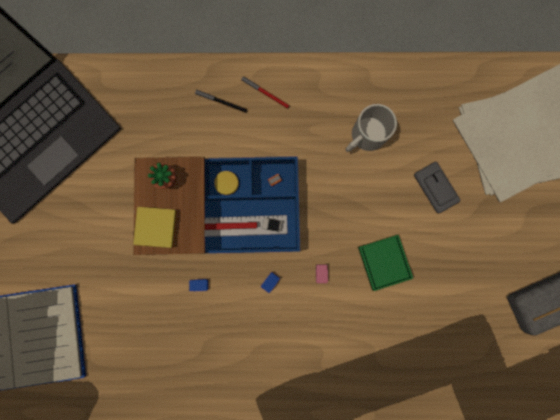

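View pics/side0.png

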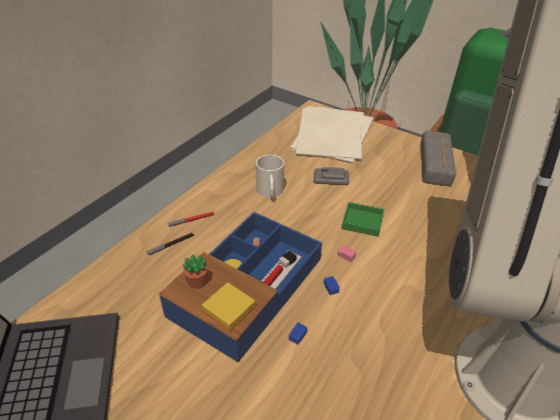

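Eraser-like things in the top picture: blue (199,285), blue (270,282), pink (321,273), all on the desk, and white with a black sleeve at (271,225) on the ruler. The last fits the description. The dish is at (386,262) and the organiser spans (134–299, 157–253). Next is a close crop of it.

Run:
```python
from h import *
show('top0','c1',(195,180,305,260),7)
for n,u,v,z in [('org corner tr',298,157,61),('org br',298,252,61),('er',272,225,28),('rtip',287,225,10),('dish a',360,246,24),('dish b',399,236,24),('dish c',412,278,24),('dish d',373,289,24)]:
  print(n,ray('top0',u,v,z).round(1))
```

```text
org corner tr [691.9 -50.6  61. ]
org br [491.1 -49.8  61. ]
er [549.1   5.1  28. ]
rtip [550.1 -27.5  10. ]
dish a [ 504.  -184.9   24. ]
dish b [ 525.6 -269.5   24. ]
dish c [ 435.8 -294.9   24. ]
dish d [ 412.5 -211.1   24. ]
```

View pics/c1.png

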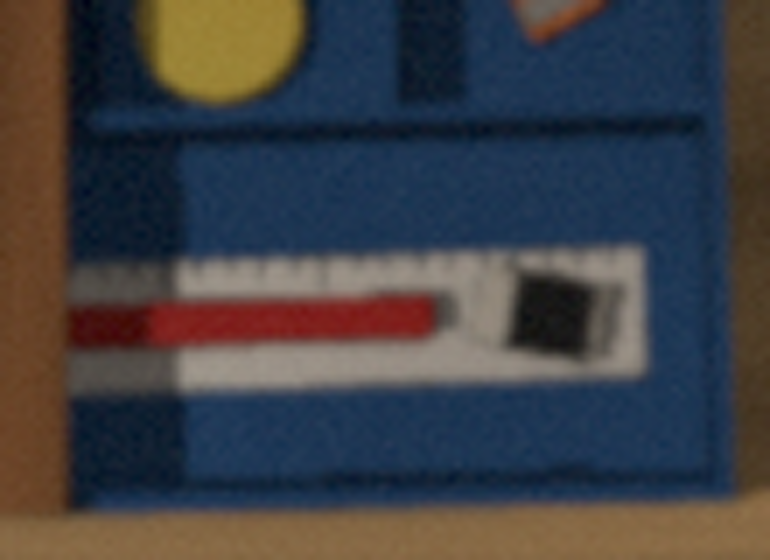

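The crop shows the white eraser with its black sleeve centred at about crop (555,315), which is top-image (274,225). It is turned about 0.13 rad clockwise. The ruler tip is at crop (645,312) and the rib end is at (435,315). All of this agrees with the given sizes. Now I'll move above the eraser.

Call:
play_rows([
  [[0,0,0],[0,0,-0.148],60],
  [[0,0,0],[0,0,-0.148],50],
  [[0,0,0],[0,0,-0.148],50],
  [[0,0,0],[0,0,-0.148],50],
  [[0,0,0],[0,0,-0.148],50],
  [[0,0,0],[0,0,-0.148],50],
  [[0,0,0],[0,0,-0.148],50],
  [[0,0,0],[0,0,-0.148],50],
])

```text
clock: 0.9
eef_pos: [235.6, -578.5, 230.8]
tcp_rot: [-3.141, -0.001, 1.577]
contact_force: [0.2, -0.1, 0.6]
opening: 0.495
```

Call:
play_rows([
  [[0.0295,0.0157,0.002],[0,0,0],50],
  [[0.0295,0.0157,0.002],[0,0,0],50],
  [[0.0295,0.0157,0.002],[0,0,0],50],
  [[0.0295,0.0157,0.002],[0,0,0],50],
  [[0.0295,0.0157,0.002],[0,0,0],50],
  [[0.0295,0.0157,0.002],[0,0,0],50],
  [[0.0295,0.0157,0.002],[0,0,0],50],
  [[0.0295,0.0157,0.002],[0,0,0],50],
  [[0.0295,0.0157,0.002],[0,0,0],50],
  [[0.0295,0.0157,0.002],[0,0,0],50],
  [[0.0295,0.0157,0.002],[0,0,0],50],
  [[0.0295,0.0157,0.002],[0,0,0],50],
  [[0.0295,0.0157,0.002],[0,0,0],50],
  [[0.0295,0.0157,0.002],[0,0,0],50],
  [[0.0295,0.0157,0.002],[0,0,0],50],
  [[0.0295,0.0157,0.002],[0,0,0],50],
  [[0.0295,0.0157,0.002],[0,0,0],50],
  [[0.0295,0.0157,0.002],[0,0,0],50],
  [[0.0295,0.0157,0.002],[0,0,0],50],
  [[0.0295,0.0157,0.002],[0,0,0],50],
])

```text
clock: 2.9
eef_pos: [550.0, 12.5, 190.9]
tcp_rot: [-3.141, 0.0, 1.571]
contact_force: [0.8, 0.3, -0.3]
opening: 0.502
```

Run:
```python
from h import *
snap('wrist','w1')
s=sense();print({k:np.round(s[k],3) for k in('clock','qpos','eef_pos','tcp_rot','contact_force')})
```

```text
{'clock': np.float64(2.95), 'qpos': array([0.025, 0.284, 1.83 , 0.002, 1.026, 0.023]), 'eef_pos': array([552.355,  16.016, 190.891]), 'tcp_rot': array([ 3.140e+00, -2.000e-03,  1.571e+00]), 'contact_force': array([2.173, 3.077, 0.346])}
```

View pics/w1.png

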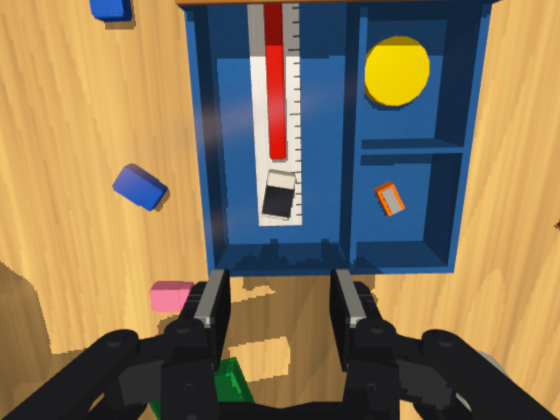

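Wrist picture: the eraser's top face is around (280,194), its white end is at the top (268–297,171) and its sleeve end at (263–291,216). The blade tip is at (280,225) and the rib's end at (279,158).

Run:
```python
from h import *
for n,u,v,z in [('erTop',281,171,28),('erBot',277,216,28),('ermid',280,194,28),('tipL',258,225,10),('tipR',301,224,10),('ribend',279,156,28),('rib far',274,6,28),('wallL out',210,276,61),('wallR out',454,272,61),('coverL',180,5,82),('coverR',494,2,82),('bladeL far',249,10,10),('bladeR far',299,10,10)]:
  print(n,ray('w1',u,v,z).round(1), )
print(sense()['eef_pos'])
```

```text
erTop [550.8  28.5  28. ]
erBot [547.4 -11.6  28. ]
ermid [550.    8.4  28. ]
tipL [529.4 -26.7  10. ]
tipR [569.6 -25.7  10. ]
ribend [549.1  41.2  28. ]
rib far [545.5 152.2  28. ]
wallL out [492.1 -52.9  61. ]
wallR out [693.3 -49.   61. ]
coverL [489.1 142.4  82. ]
coverR [679.6 144.   82. ]
bladeL far [525.6 152.9  10. ]
bladeR far [564.8 152.9  10. ]
[552.35472014  16.01604016 190.89128452]
```

Call:
play_rows([
  [[-0.003,0,0.005],[0,0,0.05],50],
  [[0,0,0.02],[0,0,0.05],50],
  [[0,0,0.03],[0,0,0],50],
  [[0,0,0.03],[0,0,0],50],
  [[0,0,0.025],[0,0,0],50],
  [[0,0,0.015],[0,0,0],50],
  [[0,0,0],[0,0,0],50],
  [[0,0,0],[0,0,0],50],
])

```text
clock: 3.75
eef_pos: [549.6, 8.1, 66.3]
tcp_rot: [-3.141, 0.0, 1.471]
contact_force: [0.4, -0.4, 0.4]
opening: 0.499
```

Call:
play_rows([
  [[0,0,0.015],[0,0,0],50],
  [[0,0,0.015],[0,0,0],50],
  [[0,0,0.013],[0,0,0],50],
  [[0,0,0.01],[0,0,0],50],
  [[0,0,0],[0,0,0],50],
  [[0,0,0],[0,0,0],50],
  [[0,0,0],[0,0,0],15],
  [[0,0,0],[0,0,0],15],
  [[0,0,0],[0,0,0],15],
  [[0,0,0],[0,0,0],15],
  [[0,0,0],[0,0,0],15],
  [[0,0,0],[0,0,0],15],
], squeeze=25)

```text
clock: 4.95
eef_pos: [550.2, 8.2, 13.8]
tcp_rot: [3.141, -0.0, 1.471]
contact_force: [-0.6, -0.6, 5.9]
opening: 0.271
```

Call:
play_rows([
  [[0,0,-0.01],[0,0,0],15],
  [[0,0,-0.02],[0,0,0],15],
  [[0,0,-0.025],[0,0,0],15],
  [[0,0,-0.025],[0,0,0],15],
  [[0,0,-0.02],[0,0,0],15],
  [[0,0,0],[0,0,0],15],
  [[-0.0255,-0.0055,0],[0,0,0],15],
  [[-0.0255,-0.0055,0],[0,0,0],15],
  [[-0.0255,-0.0055,0],[0,0,0],15],
  [[-0.0255,-0.0055,0],[0,0,0],15],
  [[-0.0255,-0.0055,0],[0,0,0],15],
  [[-0.0255,-0.0055,0],[0,0,0],15],
  [[-0.0255,-0.0055,0],[0,0,0],15],
  [[-0.0255,-0.0055,0],[0,0,0],15],
  [[-0.0255,-0.0055,0],[0,0,0],15],
  [[-0.0255,-0.0055,0],[0,0,0],15],
  [[0,0,0],[0,0,0],15],
  [[0,0,0],[0,0,0],15],
])

```text
clock: 6.75
eef_pos: [469.0, -240.1, 112.8]
tcp_rot: [-3.141, -0.001, 1.469]
contact_force: [-0.5, -0.4, 0.1]
opening: 0.277
```

Run:
```python
from h import *
snap('wrist','w2')
s=sense();print(s['eef_pos'],s['opening'])
```

```text
[ 469.25960432 -239.61230646  112.87438216] 0.27214034908840945
```

View pics/w2.png

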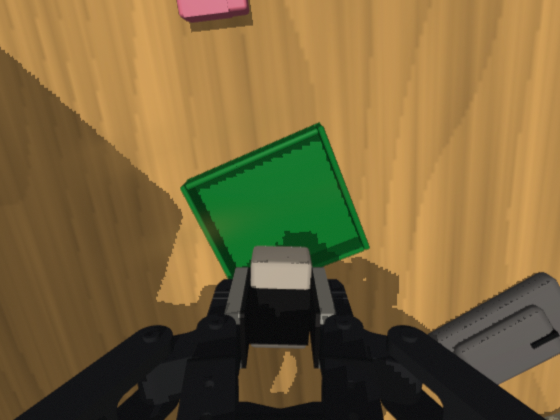

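Eraser held, white end at (281,262); dish corners at (183,188), (321,125) and (368,246). Checking these against the dish centre.

Run:
```python
from h import *
for u,v in [(183,188),(321,125),(368,246)]: print(ray('w2',u,v,24).round(1))
```

```text
[ 408.3 -213.4   24. ]
[ 500.1 -182.6   24. ]
[ 526.7 -266.5   24. ]
```

Call:
play_rows([
  [[0,0,0.02],[0,0,0],15],
  [[0,0,0.03],[0,0,0],15],
  [[0,0,0.025],[0,0,0],15],
  [[0,0,0.015],[0,0,0],15],
  [[0,0,0.008],[0,0,0],15],
  [[0,0,0.005],[0,0,0],15],
  [[0,0,0],[0,0,0],15],
  [[0,0,0],[0,0,0],15],
  [[0,0,0],[0,0,0],40],
  [[0,0,0],[0,0,0],45],
  [[0,0,0],[0,0,0],45],
  [[0,0,0],[0,0,0],45],
  [[0,0,-0.01],[0,0,0],45],
  [[0,0,-0.03],[0,0,0],45],
  [[0,0,-0.04],[0,0,0],45],
  [[0,0,-0.04],[0,0,0],45],
  [[0,0,0],[0,0,0],45],
])

```text
clock: 8.5
eef_pos: [472.6, -241.7, 135.9]
tcp_rot: [3.133, 0.003, 1.471]
contact_force: [1.0, -0.3, -0.2]
opening: 0.452
```

Call:
play_rows([
  [[0,0,0],[0,0,-0.13],45],
  [[0.0243,0.0067,0],[0,0,0],45],
  [[0.0243,0.0067,0],[0,0,0],45],
  [[0.0243,0.0067,0],[0,0,0],45],
  [[0.0243,0.0067,0],[0,0,0],45],
  [[0.0243,0.0067,0],[0,0,0],45],
  [[0.0243,0.0067,0],[0,0,0],45],
  [[0.0243,0.0067,0],[0,0,0],45],
  [[0.0243,0.0067,0],[0,0,0],45],
  [[0.0243,0.0067,0],[0,0,0],45],
  [[0.0243,0.0067,0],[0,0,0],45],
  [[0.0243,0.0067,0],[0,0,0],45],
  [[0.0243,0.0067,0],[0,0,0],45],
  [[0.0243,0.0067,0],[0,0,0],45],
  [[0,0,0],[0,0,0],45],
  [[0,0,0],[0,0,0],45],
  [[0,0,0],[0,0,0],45],
])

```text
clock: 10.2
eef_pos: [546.7, 77.6, 130.1]
tcp_rot: [-3.141, 0.0, 1.6]
contact_force: [0.6, -0.3, -0.6]
opening: 0.453
```

Run:
```python
from h import *
snap('wrist','w3'); snap('top','t3'); 
s=sense();print(s['eef_pos'],s['tcp_rot'],s['opening'])
a=np.load('pics/w3.npz')['p'];b=np.load('pics/t3.npz')['p'][190:310,280:440]
b=cv2.resize(b,(560,420),interpolation=cv2.INTER_CUBIC)
cv2.imwrite('pics/m3.png',cv2.resize(np.hstack([a,b])[:,:,::-1],(800,300)))
cv2.imwrite('pics/m3.png',np.hstack([cv2.resize(a,(520,390)),b[:390,100:380]])[:,:,::-1])
```

```text
[546.85857191  77.45347647 130.24467702] [-3.14123042e+00  1.41502744e-04  1.59991489e+00] 0.4503356664924696
```

View pics/m3.png

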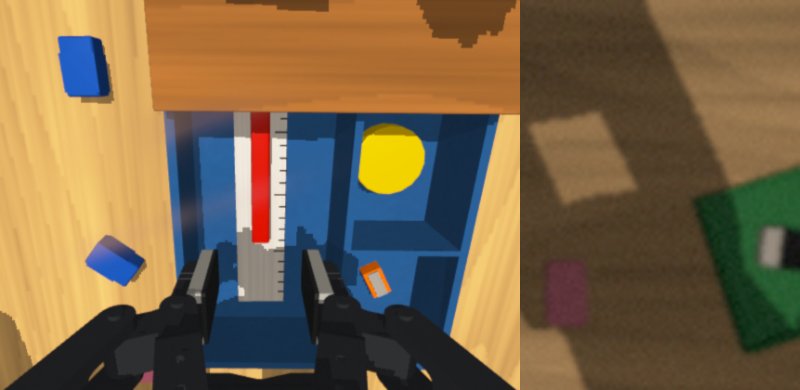

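The wrist view (left, scaled by 0.929) shows the rib's end at (261,242), the blade tip at (262,300) and the rib at the cover edge at (260,113). The top crop on the right shows the eraser in the dish.

Run:
```python
from h import *
k=560/520
for n,u,v,z in [('ribendL',252.5,242,28),('ribendR',270,242,28),('tipL',239,300,10),('tipR',284,300,10),('ribfarL',252,113,28),('ribfarR',269,113,28),('cov',200,111,82),('cov',500,113,82)]: print(n,ray('w3',u*k,v*k,z).round(1))
```

```text
ribendL [541.8  39.5  28. ]
ribendR [555.6  39.9  28. ]
tipL [530.9 -26.9  10. ]
tipR [571.3 -25.7  10. ]
ribfarL [539.2 138.7  28. ]
ribfarR [551. 139.  28.]
cov [512.  143.2  82. ]
cov [675.3 147.   82. ]
```

Call:
play_rows([
  [[0,0.0005,0.015],[0,0,0],45],
  [[0,0,0.025],[0,0,0],45],
  [[0,0,0.025],[0,0,0],45],
  [[0,0,0.02],[0,0,0],45],
  [[0,0,0.015],[0,0,0],45],
  [[0,0,0.01],[0,0,0],45],
  [[0,0,0.0055],[0,0,0],45],
  [[0,0,0],[0,0,0],45],
  [[0,0,0],[0,0,0],45],
  [[0,0,0],[0,0,0],5],
  [[0,0,0],[0,0,0],5],
  [[0,0,0],[0,0,0],5],
  [[0,0,0],[0,0,0],5],
  [[0,0,0],[0,0,0],5],
  [[0,0,0],[0,0,0],5],
  [[0,0,0],[0,0,0],5],
  [[0,0,0],[0,0,0],5],
], squeeze=70)

```text
clock: 12.0
eef_pos: [548.2, 78.4, 15.7]
tcp_rot: [3.14, -0.0, 1.601]
contact_force: [-1.2, -0.7, 5.6]
opening: 0.14
```

Run:
```python
import numpy as np
from scipy.spatial.transform import Rotation as Ro
# rotate about tail: tail in tool frame: x +195.. , z = below tip
r=np.array([0.196,0,0.0085])   # tool->tail underside
th=0.245; n=8; d=th/n
R=Ro.from_rotvec([0,-d,0]).as_matrix()
print('turn',d,'shift per row (tool axes):',r-R@r)
```

```text
turn 0.030625 shift per row (tool axes): [ 0.00035218  0.         -0.00599758]
```

Call:
play_rows([
  [[0,0,-0.002],[0,0,0],5],
  [[0,0,-0.003],[0,0,0],5],
  [[0,0,-0.002],[0,0,0],5],
  [[0,0,0],[0,0,0],5],
  [[0.0004,0,-0.006],[0,-0.0306,0],5],
  [[0.0004,0,-0.006],[0,-0.0306,0],5],
  [[0.0004,0,-0.006],[0,-0.0306,0],5],
  [[0.0004,0,-0.006],[0,-0.0306,0],5],
  [[0,0,0],[0,0,0],5],
  [[0,0,0],[0,0,0],5],
])

```text
clock: 13.0
eef_pos: [547.5, 81.3, 45.5]
tcp_rot: [-3.142, 0.122, 1.601]
contact_force: [0.6, 0.9, -1.5]
opening: 0.144
```

Call:
play_rows([
  [[0.0004,0,-0.006],[0,-0.0306,0],5],
  [[0.0004,0,-0.006],[0,-0.0306,0],5],
  [[0.0004,0,-0.006],[0,-0.0306,0],5],
  [[0.0004,0,-0.006],[0,-0.0306,0],5],
  [[0,0,0],[0,0,0],5],
  [[0,0,0],[0,0,0],5],
])

```text
clock: 13.6
eef_pos: [547.1, 86.5, 68.6]
tcp_rot: [-3.141, 0.244, 1.601]
contact_force: [0.7, -0.5, -1.2]
opening: 0.138
```

Run:
```python
from h import *
snap('side','s4',(130,180,350,345),3.6)
s=sense();print({k:np.round(s[k],3) for k in('clock','qpos','eef_pos','tcp_rot','contact_force','wrist_torque')})
```

```text
{'clock': np.float64(13.65), 'qpos': array([ 0.298,  0.489,  1.879, -0.311,  0.865,  0.481]), 'eef_pos': array([547.053,  86.317,  68.557]), 'tcp_rot': array([-3.141,  0.244,  1.601]), 'contact_force': array([ 0.111, -0.658, -1.189]), 'wrist_torque': array([0.116, 0.034, 0.04 ])}
```

View pics/s4.png

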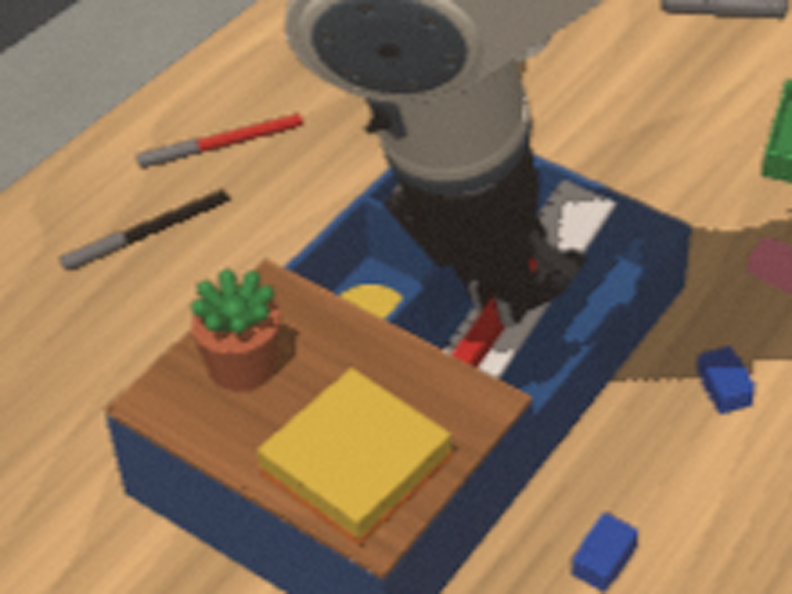

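Side view: the ruler's tip is raised, with its near corner at crop (615,203), which is full-image (300.8,236.4). The notes and plant are untouched. I'll check the slope against the model.

Run:
```python
from h import *
R=Ro.from_euler('xyz',[-3.141,.244,1.601]).as_matrix(); p=np.array([547.05,86.3,68.6])
for n,q in dict(tipnear=[-105,-20,4.7],tipfar=[-105,20,4.7],tail=[195,0,8.7],ribtop_at_edge=[60,0,-13.3]).items():
  X=p+R@np.array(q); print(n,X.round(1),proj('s4',X).round(1))
```

```text
tipnear [530.2 -17.3  89.4] [300.3 234.9]
tipfar [570.1 -16.1  89.4] [285.9 228.5]
tail [541.4 273.3  13. ] [220.  338.4]
ribtop_at_edge [545.2 147.7  67. ] [253.8 282.7]
```

Slope held as modelled: the tail is 7 mm above the floor and the rib 9 mm below the cover edge. Drawing out along the ruler's axis.

Call:
play_rows([
  [[-0.006,0,0],[0,0,0],5],
  [[-0.01,0,0],[0,0,0],5],
  [[-0.012,0,0],[0,0,0],5],
  [[-0.012,0,0],[0,0,0],5],
  [[-0.012,0,0],[0,0,0],5],
  [[-0.012,0,0],[0,0,0],5],
  [[0,0,0],[0,0,0],5],
  [[0,0,0],[0,0,0],5],
])

```text
clock: 14.45
eef_pos: [549.4, 24.2, 84.7]
tcp_rot: [3.141, 0.245, 1.6]
contact_force: [0.1, 1.1, -1.5]
opening: 0.139
```

Call:
play_rows([
  [[-0.01,0,0],[0,0,0],5],
  [[-0.014,0,0],[0,0,0],5],
  [[-0.014,0,0],[0,0,0],5],
  [[-0.014,0,0],[0,0,0],5],
  [[-0.014,0,0],[0,0,0],5],
  [[-0.014,0,0],[0,0,0],5],
  [[-0.014,0,0],[0,0,0],5],
  [[-0.012,0,0],[0,0,0],5],
  [[-0.008,0,0],[0,0,0],5],
  [[0,0,0],[0,0,0],5],
  [[0,0,0],[0,0,0],5],
])

```text
clock: 15.55
eef_pos: [552.5, -86.0, 112.1]
tcp_rot: [-3.142, 0.245, 1.6]
contact_force: [-0.6, 0.3, -2.0]
opening: 0.143
```

Call:
play_rows([
  [[-0.0025,0,-0.0097],[0,0,0],5],
  [[-0.005,0,-0.0194],[0,0,0],5],
  [[-0.005,0,-0.0194],[0,0,0],5],
  [[-0.005,0,-0.0194],[0,0,0],5],
  [[-0.005,0,-0.0194],[0,0,0],5],
  [[-0.005,0,-0.0194],[0,0,0],5],
  [[-0.005,0,-0.0194],[0,0,0],5],
  [[-0.0025,0,-0.0097],[0,0,0],5],
  [[0,0,0],[0,0,0],5],
  [[0,0,0],[0,0,0],5],
  [[0,0,0],[0,0,0],5],
  [[0,0,0],[0,0,0],5],
  [[0,0,0],[0,0,0],5],
  [[0,0,0],[0,0,0],5],
])

```text
clock: 16.95
eef_pos: [552.5, -87.1, 252.0]
tcp_rot: [-3.141, 0.245, 1.601]
contact_force: [-1.2, -1.2, -0.9]
opening: 0.143
```

Run:
```python
from h import *
snap('side','s5'); snap('top','t5')
s=sense();print({k:np.round(s[k],3) for k in('clock','qvel','eef_pos','tcp_rot','contact_force','opening')})
R=Ro.from_euler('xyz',s['tcp_rot']).as_matrix(); X=s['eef_pos']+R@np.array([195,0,8.7]); print('tail',X,proj('s5',X),proj('t5',X))
a=np.load('pics/s5.npz')['p'];b=np.load('pics/t5.npz')['p']
cv2.imwrite('pics/m5.png',np.hstack([a[100:400,130:430],b[100:400,120:480]])[:,:,::-1])
```

```text
{'clock': np.float64(17.05), 'qvel': array([-0.   , -0.003, -0.002, -0.   ,  0.001,  0.   ]), 'eef_pos': array([552.577, -87.078, 252.218]), 'tcp_rot': array([-3.141,  0.245,  1.601]), 'contact_force': array([ 0.256, -0.189, -0.676]), 'opening': np.float64(0.14)}
tail [546.95215819  99.91537876 196.51921928] [265.65216799 226.90137958] [217.65121849 221.19530257]
```

View pics/m5.png

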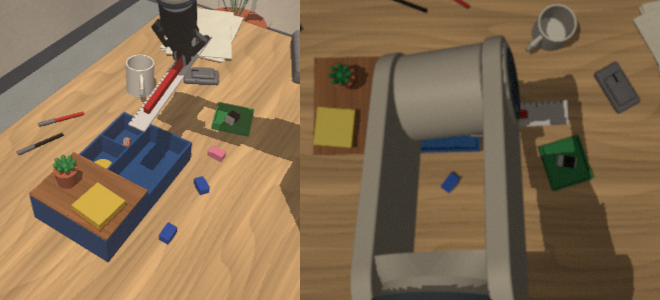

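Left (side view): the ruler is held in the air with its tail at full-image (267,228), against (266,227) predicted. The eraser is in the dish at crop (232,117), and the bystanders are in place.

```bash
python3 -c "
from rig import *
print(sign_off())"
```

```text
the job is handed in; nothing more can be done
None
```

I put the eraser in the green dish. Then I gripped the ruler by its red rib, tipped it 14° and drew it out slantwise from under the cover. I handed the job in at about 17 s with the ruler held still in the air.

- **Height:** by the arm's pose, the ruler's lowest point (its tail) is at about z 196 mm, some 114 mm above the cover's top. The side picture agreed within 2 pixels.
- **Motion and grip:** joint speeds were about zero, and the grip held at an opening of 0.14.
- **Forces:** the readings I took were at most about 6 N, with no sign of contact during the pull. The 6 N appeared as the fingers closed on the eraser and again on the rib, perhaps the tips touching the blade.
- **Other things:** the last pictures show the eraser in the dish, and the notes, plant, mug and mouse look where they were. The tape and sharpener were hidden from the top camera and only small in the side view, so I checked them less closely.
- **Disagreement:** before the pull, the ruler's tip looked about 1.5 pixels (2–3 mm) lower than the model predicted, which was well within the clearance.

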